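# Run the loading slide of a bench load frame home under the plunger

### The job

The mortar cylinder is already standing on the drawn-out loading slide of the blue-headed load frame. With a fingertip press the red lock button down and, keeping it down all the way, push the slide in under the plunger until it is against its end stop; then let the button spring up so the slide is locked there. Do not touch, tip or shift the cylinder on its platen, pick nothing up, and leave everything else on the bench and on the machine where it is.

Things in the scene. Friction and masses are not known exactly. Their poses are not given: they have to be found in the camera images.
- load_frame: Load frame fixed to the bench: grey case 520 x 300 x 55 mm, two 28 mm columns, blue crosshead 405 mm up, plunger ending 257 mm up. Origin on the bench midway between the columns. x = direction the slide is pushed in (case from x -400 to +120 mm), z up; columns at y +118 and -118 mm. Guide rods along x at y +36, -36 mm, tops 80 mm up; rod end block at x -388 to -372 mm, 100 mm wide, 90 mm up.
- carriage (a joint): Travel of the loading slide in m along the load frame's +x: it starts fully drawn out, at 0; 0.150 is against the end stop, platen under the plunger. Unlocked it needs 3 to 5 N to move (2.5 N friction plus 12 N per m/s). About 1.6 kg. The lock catches in a notch every 25 mm, the first at 0, the last at 0.150, with 1 mm of play: locked, the slide cannot be pushed on.
- lock_button (a joint): How far the red lock button is pressed straight down, in m: 0 up (a blade under it stands in a notch of the lock bar), 0.008 fully down. The slide is free beyond 0.003; keep it beyond that all the way, or it catches in the next notch. Its spring takes 3.5 N to start and 7 N fully down.
- button_top (a point): Centre of the flat top of the red lock button, a cap 32 mm in diameter on the tongue at the slide's outer end (tongue 50 mm wide, top 104 mm above the bench). 124 mm above the bench when up, 116 mm when fully down. It travels with the slide, 190 mm from the platen centre towards the load frame's -x.
- push_plate_top (a point): Middle of the top edge of the upright aluminium push plate, on its face towards the button. Plate 50 mm wide, 6 mm thick, 104 to 150 mm above the bench, square to the slide's direction; this face is 22 mm from the button's centre on the platen's side, so a fingertip on the button can push against it.
- platen_centre (a point): Centre of the top face of the round steel platen (90 mm dia) on the slide, 120 mm above the bench.
- test_cylinder: The grey mortar cylinder, 50 mm dia x 100 mm high, about 0.4 kg, standing loose on the middle of the slide's platen. Origin at the centre of its underside; z is its axis.
- spare_cylinder: A second mortar cylinder of the same size, standing loose on the case beside the slide. Origin at the centre of its underside.
- capping_disc: Loose steel disc, 54 mm dia, 12 mm thick, lying on the case beside the outer end of the slide. Origin at the centre of its underside.
- caliper: Loose digital caliper about 165 mm long, lying on the case beside the slide, along it. Origin under its middle.
- split_mould: Loose dark steel cylinder mould, 72 mm dia, 100 mm high, with two clamp lugs, on the bench. Origin at the centre of its underside.
- mixing_bowl: Loose steel bowl, 110 mm dia, 60 mm high, on the bench. Origin at the centre of its underside.
- oil_jar: Loose amber jar, 60 mm dia, 95 mm high, on the bench. Origin at the centre of its underside.
- sieve: Loose round test sieve with lid, 208 mm dia, 49 mm high, on the bench. Origin at the centre of its underside.
- brush: Loose bench brush, 200 mm long, on the bench.
Not all that is in view belongs to the job. What is shaped like the test_cylinder but turquoise is not meant.

How it is judged (in metres and radians):
On the way, in this order (a step that is already met when the one before it is completed fails the run):
1. the lock button is pressed down, the slide still drawn out (value of joint lock_button above 0.003 m and value of joint carriage below 0.13 m), for 0.1 s.
2. the slide is against its end stop with the button still held down (value of joint carriage above 0.147 m and value of joint lock_button above 0.002 m), for 0.1 s.
At the end, for the whole second after the job is handed in: The slide is against its end stop (travel within 3 mm of 0.150 m) and at rest, the lock button is fully up (less than 1 mm down), and the mortar cylinder stands upright and still on the slide's platen, within 10 mm of its centre (value of joint carriage above 0.147 m and value of joint lock_button below 0.001 m and velocity of joint carriage below 0.005 m/s and horizontal distance between test_cylinder and platen_centre below 0.01 m and angle between test_cylinder's own z axis and vertical below 0.05 rad and linear speed of test_cylinder below 0.01 m/s); the robot touches nothing.
It fails at once if the button was let up while the slide was on its way (it must be kept down until the end stop) (distance of platen_centre from where it was at the start of the episode above 0.008 m and value of joint carriage below 0.147 m and value of joint lock_button below 0.001 m).
It fails at once if the mortar cylinder on the slide was touched, tipped, lifted, or moved more than 14 mm off the platen's centre (contact force between any of the fingers, the arm and test_cylinder above 0.3 N or horizontal distance between test_cylinder and platen_centre above 0.014 m or angle between test_cylinder's own z axis and vertical above 0.12 rad or z of test_cylinder in the frame of platen_centre above 0.01 m).
It fails at once if something else on the machine or the bench was moved by more than 15 mm (distance of any of spare_cylinder, capping_disc, caliper, split_mould, mixing_bowl, oil_jar, sieve, brush from where it was at the start of the episode above 0.015 m).
It also fails if it takes over 35 s, if anything falls off the work surface, if the arm or the gripper's body presses on something with over 40 N, if the wrist force passes 120 N, or if a joint passes its speed limit or range.

### The arm

A 6-joint arm with a two-finger parallel gripper is mounted at the origin on the work surface. World frame = base frame: x ahead of the robot, y to its left, z up, the work surface at z = 0. Lengths are in m, angles in degrees, forces in N, time in s.
With the tool pointing down it reaches from about 0.325 to 0.9 m from the base axis. Payload 6.1 kg.
Tool frame: the origin (TCP) lies on the centre line of the jaws, within the pads' length; the fingertips stand 25 mm ahead of it and the grasp point (between the pads) lies 6 mm ahead of it; z points along the fingers, y is the direction in which the jaws open and shut (so a half turn about z gives the same grasp; the last joint's range is limited). The gripper opens to 87 mm and grips with 3 to 60 N. Pads are 19 mm wide; open, the fingers measure 117 mm over their backs; the gripper's body (75 mm by 190 mm) begins 51 mm behind the grasp point.
Start: joints at [62.848, 12.628, 87.462, -0, 79.91, -7.225], TCP at [0.213, 0.588, 0.248] pointing down, gripper open.
Joint ranges: [-170.65, 170.65], [-52.31, 119.04], [5.05, 147.46], [-71.25, 251.25], [11.57, 151.72], [-153.62, 153.62]. Speed limits (degrees/s): [147.25, 147.25, 172.46, 180, 180, 180].

### API

Orientations are given as a 3x3 rotation matrix whose columns are the frame's x, y, z axes.
In Python, from workcell import monitor, snapshot, env gives the robot as it stands. The module is installed in compiled form; this text tells all that it offers.
- The arm moves only by the shell command python3 -m pendant 'ROWS' [FORCE]. ROWS is JSON, a list that holds one entry, the list of rows, each a list of 7 numbers: the opening, from 0 (shut) to 1 (fully open), then the shift along the tool's x, y, z in m, then the turn, a rotation vector about the tool's x, y, z in rad. In form: [[[gripper, tx, ty, tz, ax, ay, az], ...]]. A call has 1 to 12 rows; each row is the pose to reach, as a shift and turn from the pose commanded when the call began, along the tool's axes at that moment; what a row does not reach only later rows make up. A row lasts 1/10 s, in which the tool goes at most 50 mm and 8.59 degrees, less where a joint would pass 70% of its speed; a pose out of reach is approached as far as the arm can. A call with a gripper value outside its range is refused whole. The fingers move at their own pace and stop on an object; FORCE is the grip in N (left out, the last holds). Time passes only in rows, so rows that repeat a pose let the fingers close. It gives the time, the measured TCP pose, the force and the opening at its end, in the units of the state.
- monitor.sense(): the state, without advancing time (a new reading comes with each control period).
- snapshot(name): name is "side" or "top"; returns a dict with "color" (384x512x3 uint8, red, green, blue), "K" (3x3 intrinsics, pixels), "cam_to_world" (4x4, takes a point from camera to world coordinates). Camera axes: x right, y down, z forward; pixel columns grow to the right and rows downward; lengths in m; the calibration is good to about 2 mm. A picture is of the moment at which its call begins. There is no depth.
- env.hand_in(): hands the job in, once; it reports no verdict.
The state is a dict: "clock": time; "joint_positions": joint angles; "qd": joint speeds; "joint_torque": joint torques, N m; "ee_pos": TCP position; "orientation": TCP orientation; "ft_force": force on the tool from outside, world axes, zero at the start; "torque": the same for the moment, N m; "grip_width": finger opening in m.
Only numpy, scipy, OpenCV 4.12 (cv2) and the standard library are available. Lean on these libraries where they do the work, as an engineer would, in place of code of your own. Each camera call takes 0.05 s, during which the arm holds its last target. There are 200 camera calls.

## Working session

There is one attempt and no reset: what is moved stays moved. The work goes in short steps, Python scripts to look and compute and a shell command to move; the robot and the scene stay as the last step left them, time stands still between calls to the robot, and variables do not carry over. Pictures are saved under pics/ and viewed, about 8 in all and at most 12, crops included, and the job is handed in when it is done.

```bash
mkdir -p pics
python3 - <<'E'
from workcell import monitor, snapshot
import cv2,numpy as np,pickle
d={}
for n in("side","top"):
    s=snapshot(n);d[n]=s;cv2.imwrite(f"pics/{n}0.png",cv2.resize(s["color"][:,:,::-1],(768,576)))
    print(n,s["K"].round(1).tolist(),s["cam_to_world"].round(4).tolist())
pickle.dump(d,open("d0.pkl","wb"))
print(monitor.sense())
E
```

```text
side [[475.7, 0.0, 259.4], [0.0, 475.7, 185.1], [0.0, 0.0, 1.0]] [[-0.4819, 0.7474, -0.4574, 1.1592], [0.8761, 0.4015, -0.2669, 0.3851], [-0.0159, -0.5294, -0.8483, 1.2738], [0.0, 0.0, 0.0, 1.0]]
top [[405.6, 0.0, 258.0], [0.0, 405.6, 194.8], [0.0, 0.0, 1.0]] [[-0.0216, -0.9851, 0.1706, 0.326], [-0.9998, 0.022, 0.0005, -0.0025], [-0.0042, -0.1706, -0.9853, 1.288], [0.0, 0.0, 0.0, 1.0]]
{'clock': 0.1, 'joint_positions': array([ 6.28463686e+01,  1.26717906e+01,  8.75180577e+01, -1.70356846e-04,
        7.99095562e+01, -7.22343657e+00]), 'qd': array([-0.08525623, -0.02703504, -0.24112616,  0.04799294,  0.09768004,
        0.06258874]), 'joint_torque': array([ 5.44329469e-04, -4.95939052e+01, -3.88520551e+01,  7.02421018e-02,
        5.15620178e-02, -2.64531923e-05]), 'ee_pos': array([0.2128039 , 0.58712079, 0.2465457 ]), 'orientation': array([[-9.40108710e-01,  3.40873862e-01, -7.89181203e-04],
       [ 3.40874708e-01,  9.40107465e-01, -1.54505631e-03],
       [ 2.15245828e-04, -1.72153281e-03, -9.99998495e-01]]), 'ft_force': array([-0.89801337,  0.0722914 , -0.61946099]), 'torque': array([0.00451524, 0.01387075, 0.03424678]), 'grip_width': 0.08713663577039518}
```

View pics/side0.png

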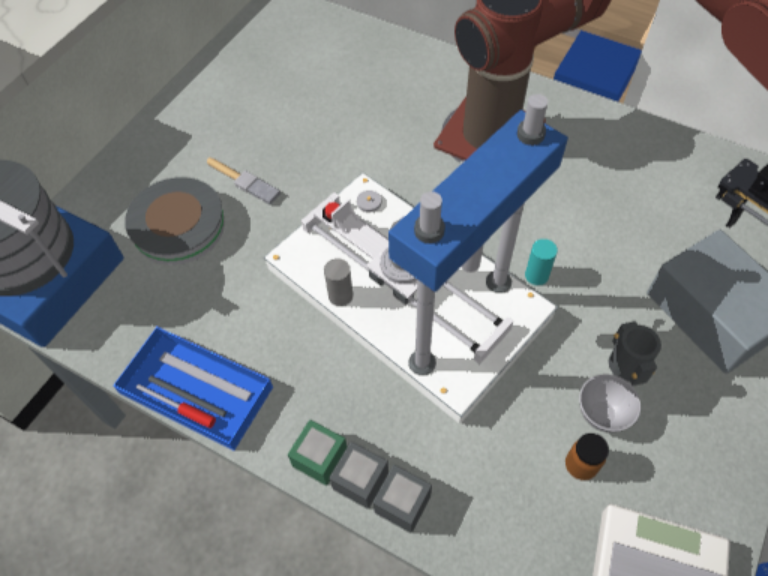

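View pics/top0.png

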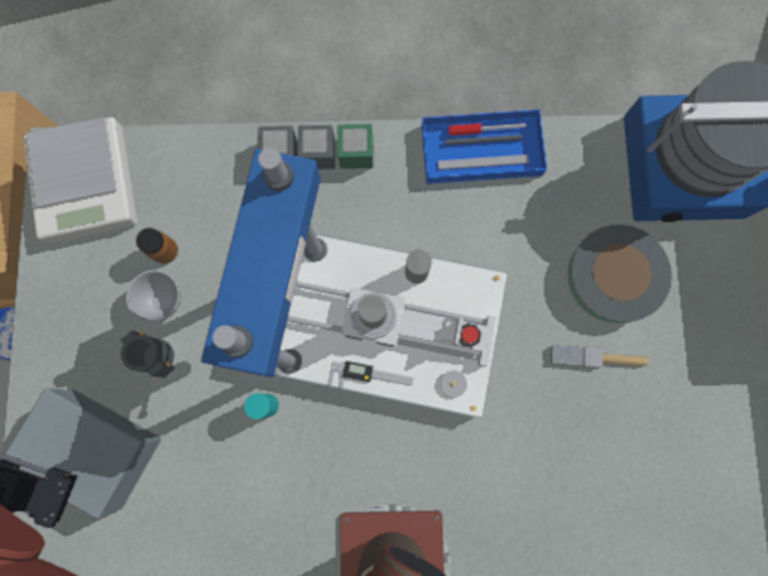

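Side view: the button is at about (332,211) in the enlarged picture, next to the push plate. Top view: the button is at (470,335), the cylinder at (372,310), and the slide pushes to the left (about world +y). I'll enlarge the slide region in both views.

```bash
cat > h.py <<'E'
import numpy as np
def ray(s,uv):
    M=s["cam_to_world"];d=M[:3,:3]@np.linalg.solve(s["K"],[uv[0],uv[1],1.]);return M[:3,3],d/np.linalg.norm(d)
def tri(obs):
    A=np.zeros((3,3));b=np.zeros(3)
    for s,uv in obs:
        o,d=ray(s,uv);P=np.eye(3)-np.outer(d,d);A+=P;b+=P@o
    x=np.linalg.solve(A,b);return x,[np.linalg.norm(np.cross(x-ray(s,uv)[0],ray(s,uv)[1])) for s,uv in obs]
def atz(s,uv,z):
    o,d=ray(s,uv);return o+d*(z-o[2])/d[2]
def proj(s,p):
    M=np.linalg.inv(s["cam_to_world"]);q=s["K"]@(M[:3,:3]@p+M[:3,3]);return q[:2]/q[2]
E
python3 - <<'E'
import pickle,cv2,numpy as np
from h import *
d=pickle.load(open("d0.pkl","rb"))
uv={}
for n,(x0,y0,w,h) in {"top":(185,150,160,130),"side":(170,110,160,120)}.items():
    c=d[n]["color"];im=c[y0:y0+h,x0:x0+w].astype(int)
    m=(im[...,0]>130)&(im[...,1]<70)&(im[...,2]<70)
    k,l,st,ce=cv2.connectedComponentsWithStats(m.astype(np.uint8));print(n,[(st[i].tolist(),(ce[i]+[x0,y0]).round(2)) for i in range(1,k)])
    i=1+st[1:,4].argmax();uv[n]=ce[i]+[x0,y0]
    cv2.imwrite(f"pics/{n}_c.png",cv2.resize(c[y0:y0+h,x0:x0+w,::-1],None,fx=5,fy=4.6 if h==130 else 5,interpolation=cv2.INTER_CUBIC))
print(tri([(d[n],uv[n]) for n in uv]),[atz(d[n],uv[n],.122) for n in uv])
E
```

```text
top [([123, 68, 11, 10, 94], array([313.12, 222.49]))]
side [([47, 25, 9, 10, 45], array([219.96, 138.98]))]
(array([ 0.44550708, -0.1626599 ,  0.11632458]), [np.float64(0.0030718680347761747), np.float64(0.003071868034775994)]) [array([ 0.44358063, -0.15909462,  0.122     ]), array([ 0.44999867, -0.16293326,  0.122     ])]
```

View pics/top_c.png

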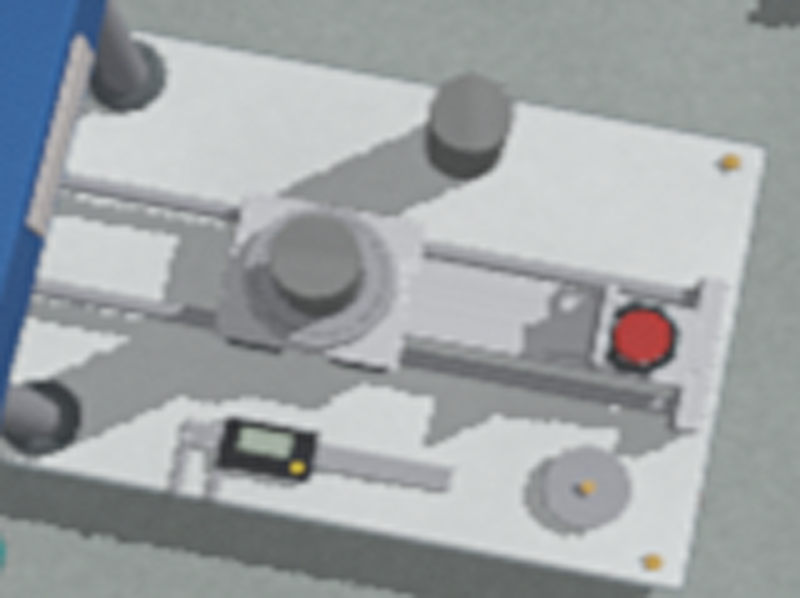

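View pics/side_c.png

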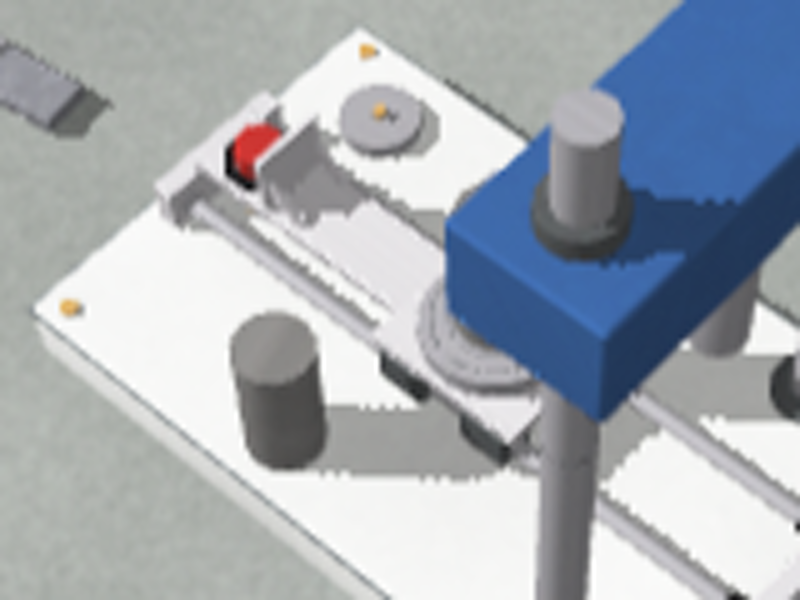

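The red cap is clear in the top crop at (641,335) and half hidden by the push plate in the side crop at (255,150). The end corners of the case are visible in both: top (765,148) and (684,586), side (358,28) and (35,310). I'll fit the frame pose from these points.

```bash
cat > fit.py <<'E'
import pickle,numpy as np
from h import *
from scipy.optimize import least_squares
d=pickle.load(open("d0.pkl","rb"))
T=lambda x,y:((x+.5)/5-.5+185,(y+.5)/4.6-.5+150)
S=lambda x,y:((x+.5)/5-.5+170,(y+.5)/5-.5+110)
F=lambda x,y:((x+.5)/1.5-.5,(y+.5)/1.5-.5)
obs=[("top",T(765,148),(-.4,-.15,.055)),("top",T(684,586),(-.4,.15,.055)),("top",(313.12,222.49),(-.34,0,.124)),
("side",S(358,28),(-.4,.15,.055)),("side",S(35,310),(-.4,-.15,.055)),("side",F(553,307),(.12,.15,.055)),("side",F(461,405),(.12,-.15,.055)),
("top",T(725,280),(-.388,-.05,.09)),("side",S(158,185),(-.388,-.05,.09)),("side",S(265,94),(-.388,.05,.09))]
def W(p,q):
    c,s=np.cos(p[2]),np.sin(p[2]);return np.array([p[0]+c*q[0]-s*q[1],p[1]+s*q[0]+c*q[1],q[2]])
def fit(o):
    return least_squares(lambda p:np.concatenate([proj(d[n],W(p,q))-uv for n,uv,q in o]),[.5,.17,1.45],loss="soft_l1")
if __name__=="__main__":
  for o in (obs,[x for x in obs if x[0]=="top"],[x for x in obs if x[0]=="side"]):
    r=fit(o);print(r.x.round(4),r.fun.reshape(-1,2).round(1).tolist(),"button",W(r.x,(-.34,0,.124)).round(4))
E
python3 fit.py
python3 - <<'E'
from fit import *
# triangulate corners and crosshead column tops
for a,b in ((0,4),(1,3)): print(tri([(d["top"],obs[a][1]),(d["side"],obs[b][1])]))
print("col near", tri([(d["top"],F(229,340)),(d["side"],F(537,100))]))
print("col far", tri([(d["top"],F(271,157)),(d["side"],F(430,199))]))
E
```

```text
[0.5219 0.1725 1.3441] [[0.4, -1.0], [-0.6, 0.4], [-0.0, -0.7], [0.8, -0.9], [-0.7, -0.9], [3.2, -0.7], [0.4, 6.8], [0.9, -0.6], [-0.8, -0.3], [0.3, -1.1]] button [ 0.4455 -0.1588  0.124 ]
[0.5166 0.1737 1.3542] [[-0.2, -0.6], [-0.2, 1.0], [-0.2, -0.0], [0.6, -0.2]] button [ 0.4435 -0.1583  0.124 ]
[0.5234 0.1724 1.3452] [[0.4, -0.5], [-1.1, -0.4], [3.0, -0.4], [0.2, 7.2], [-1.2, 0.2], [-0.1, -0.8]] button [ 0.4473 -0.159   0.124 ]
(array([ 0.57656325, -0.25096818,  0.0479276 ]), [np.float64(4.5844989727893164e-05), np.float64(4.584498972796131e-05)])
(array([ 0.28690522, -0.18625598,  0.05009056]), [np.float64(7.305209347932468e-05), np.float64(7.305209347933971e-05)])
col near (array([0.40041398, 0.19488463, 0.53901282]), [np.float64(0.000565995313370396), np.float64(0.0005659953133703284)])
col far (array([0.63572561, 0.14396669, 0.54449282]), [np.float64(7.898492281781682e-05), np.float64(7.898492281779923e-05)])
```

Button centre is about (0.445, -0.1585) and the push direction about (0.219, 0.976). The column tops stand 0.54 m up, so I'll lift well above them with the gripper shut.

```bash
python3 -m pendant '[[[0,0,0,-0.05,0,0,0],[0,0,0,-0.1,0,0,0],[0,0,0,-0.15,0,0,0],[0,0,0,-0.2,0,0,0],[0,0,0,-0.25,0,0,0],[0,0,0,-0.3,0,0,0],[0,0,0,-0.35,0,0,0],[0,0,0,-0.4,0,0,0],[0,0,0,-0.4,0,0,0],[0,0,0,-0.4,0,0,0]]]' 20
python3 - <<'E'
from workcell import monitor
import numpy as np
from scipy.spatial.transform import Rotation as Ro
s=monitor.sense();R=s["orientation"];print(s["joint_positions"].round(1),s["grip_width"])
y=1.351;u=np.array([np.cos(y),np.sin(y),0]);
# target tool: z down, y along -lf_y, x = y cross z
ty=np.array([u[1],-u[0],0]);z=np.array([0,0,-1.]);Rt=np.c_[np.cross(ty,z),ty,z]
print("rotvec tool",Ro.from_matrix(R.T@Rt).as_rotvec(),"shift tool to above button",R.T@(np.array([.445,-.1585,.65])+.008*np.r_[u[:2],0]-s["ee_pos"]))
print(Rt)
E
```

```text
clock: 1.1
ee_pos: [0.2132, 0.5879, 0.649]
orientation: [[-0.94, 0.341, 0.002], [0.341, 0.94, 0.003], [-0.0, 0.003, -1.0]]
ft_force: [-0.1, 1.0, -1.3]
grip_width: 0.0152
[ 62.8  19.7  35.7   0.  124.4  -7.2] 0.015212448858368366
rotvec tool [ 0.00311665 -0.00212462  1.44277736] shift tool to above button [-0.47129546 -0.61479884 -0.00294038]
[[ 0.21803085  0.97594188  0.        ]
 [ 0.97594188 -0.21803085  0.        ]
 [ 0.          0.         -1.        ]]
```

```bash
python3 -m pendant '[[[0,-0.029,-0.038,0,0,0,0.09],[0,-0.058,-0.076,0,0,0,0.18],[0,-0.087,-0.114,0,0,0,0.27],[0,-0.116,-0.152,0,0,0,0.36],[0,-0.145,-0.19,0,0,0,0.45],[0,-0.174,-0.228,0,0,0,0.54],[0,-0.203,-0.266,0,0,0,0.63],[0,-0.232,-0.304,0,0,0,0.72],[0,-0.261,-0.342,0,0,0,0.81],[0,-0.29,-0.38,0,0,0,0.9],[0,-0.29,-0.38,0,0,0,0.9],[0,-0.29,-0.38,0,0,0,0.9]]]'
cat > tgt.py <<'E'
from workcell import monitor
import numpy as np,sys
from scipy.spatial.transform import Rotation as Ro
s=monitor.sense();R=s["orientation"];print(s["joint_positions"].round(1),s["grip_width"])
y=1.351;u=np.array([np.cos(y),np.sin(y),0]);ty=np.array([u[1],-u[0],0]);z=np.array([0,0,-1.]);Rt=np.c_[np.cross(ty,z),ty,z]
off,h=map(float,sys.argv[1:])
print("rotvec",Ro.from_matrix(R.T@Rt).as_rotvec().round(4),"shift",(R.T@(np.array([.445,-.1585,h])+off*u-s["ee_pos"])).round(4),s["ft_force"].round(2),s["clock"])
E
python3 tgt.py .008 .65
```

```text
clock: 2.3
ee_pos: [0.3565, 0.1305, 0.6452]
orientation: [[-0.314, 0.949, -0.004], [0.949, 0.314, -0.0], [0.001, -0.004, -1.0]]
ft_force: [-0.4, 0.1, -0.5]
grip_width: 0.0003
[  8.1 -16.1  72.9   0.  123.5 -10.2] 0.0003309352303126161
rotvec [-4.400e-03  1.000e-04  5.396e-01] shift [-0.2953 -0.0027 -0.0051] [-0.43  0.1  -0.51] 2.3
```

```bash
python3 -m pendant '[[[0,-0.042,0,0,0,0,0.077],[0,-0.084,0,0,0,0,0.154],[0,-0.127,0,0,0,0,0.231],[0,-0.169,-0.001,0,0,0,0.308],[0,-0.211,-0.001,0,0,0,0.386],[0,-0.253,-0.002,0,0,0,0.463],[0,-0.295,-0.003,0,0,0,0.54],[0,-0.295,-0.003,0,0,0,0.54],[0,-0.295,-0.003,0,0,0,0.54],[0,-0.295,-0.003,0,0,0,0.54]]]'; python3 tgt.py .006 .20
```

```text
clock: 3.3
ee_pos: [0.4471, -0.1472, 0.6474]
orientation: [[0.212, 0.977, -0.0], [0.977, -0.212, 0.001], [0.001, -0.001, -1.0]]
ft_force: [-0.5, 0.4, 0.6]
grip_width: 0.0008
[-27.9  -4.1  62.3   0.  121.8 -15.6] 0.0008015960861673284
rotvec [-0.0006 -0.0006  0.0067] shift [-0.0057  0.0006  0.4474] [-0.5   0.43  0.64] 3.3
```

```bash
python3 -m pendant '[[[0,-0.005,0,0.045,0,0,0.006],[0,-0.005,0,0.09,0,0,0.006],[0,-0.005,0,0.135,0,0,0.006],[0,-0.005,0,0.18,0,0,0.006],[0,-0.005,0,0.225,0,0,0.006],[0,-0.005,0,0.27,0,0,0.006],[0,-0.005,0,0.315,0,0,0.006],[0,-0.005,0,0.36,0,0,0.006],[0,-0.005,0,0.405,0,0,0.006],[0,-0.005,0,0.43,0,0,0.006],[0,-0.005,0,0.445,0,0,0.006],[0,-0.005,0,0.445,0,0,0.006]]]'; python3 tgt.py .006 .16
python3 - <<'E'
from workcell import snapshot
import cv2,numpy as np
a=snapshot("top")["color"][170:270,240:373,::-1];b=snapshot("side")["color"][80:180,170:303,::-1]
cv2.imwrite("pics/p1.png",cv2.resize(np.hstack([a,b]),(798,300),interpolation=cv2.INTER_CUBIC))
E
```

```text
clock: 4.5
ee_pos: [0.4446, -0.1516, 0.2005]
orientation: [[0.218, 0.976, -0.003], [0.976, -0.218, 0.002], [0.001, -0.004, -1.0]]
ft_force: [-0.3, -0.1, -0.3]
grip_width: 0.0003
[-28.5  -6.6 112.7   0.   74.2 -15.9] 0.000274646223173781
rotvec [-0.0037 -0.0013  0.    ] shift [-0.0007  0.002   0.0405] [-0.32 -0.12 -0.3 ] 4.5
```

View pics/p1.png

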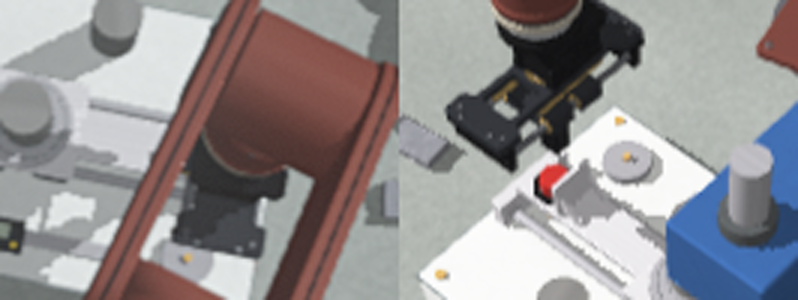

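The arm hides the button from the top camera. The side half shows the gripper over the tongue, with the cap at (552,182). I'll project the expected fingertip positions onto the picture to check it.

Run:
```python
from workcell import snapshot,monitor
from h import *
import cv2
q=snapshot("side");s=monitor.sense();R=s["orientation"];p=s["ee_pos"]
im=cv2.resize(q["color"][80:180,170:303,::-1],(798,600),interpolation=cv2.INTER_CUBIC)
def dot(P,c):
    u=((proj(q,P)-[170,80])*6+2.5).astype(int);cv2.circle(im,tuple(int(v) for v in u),4,c,-1);print(u)
for a in(-.0095,.0095):
    for b in(-.015,.015): dot(p+R@[a,b,.025],(0,255,0))
dot(np.array([.445,-.1585,.124]),(255,0,0))
for b in(-.025,.025): dot(np.array([.445,-.1585,.15])+R@[.022,b,0],(0,255,255))
cv2.imwrite("pics/p2.png",im)
```

```text
[319 259]
[276 295]
[347 279]
[304 315]
[314 350]
[376 311]
[307 371]
```

View pics/p2.png

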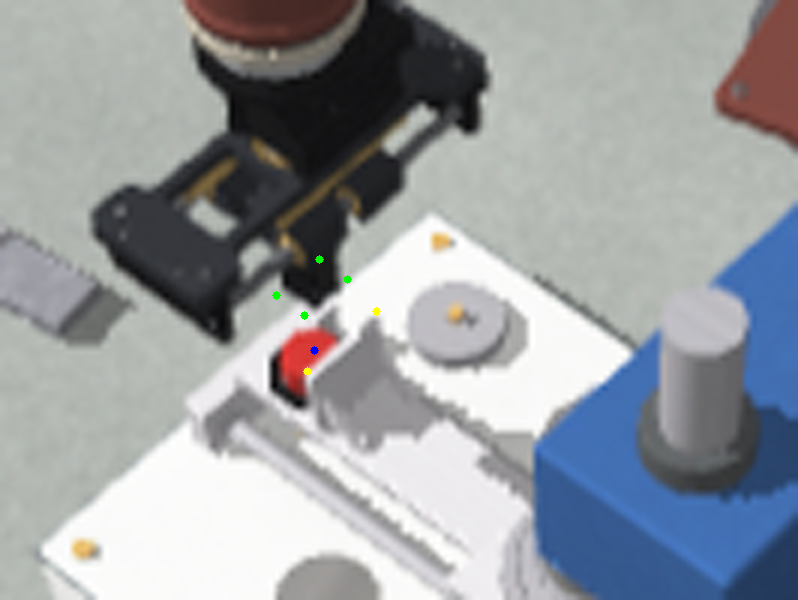

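Predictions and picture agree within about 2 mm. Going down onto the button, slowly near contact.

```bash
python3 -m pendant '[[[0,0,0.001,0.02,0,0,0],[0,0,0.001,0.04,0,0,0],[0,0,0.001,0.046,0,0,0],[0,0,0.001,0.05,0,0,0],[0,0,0.001,0.052,0,0,0],[0,0,0.001,0.053,0,0,0],[0,0,0.001,0.053,0,0,0]]]'; python3 -m pendant '[[[0,0,0,0.001,0,0,0],[0,0,0,0.002,0,0,0],[0,0,0,0.002,0,0,0],[0,0,0,0.002,0,0,0]]]';  python3 tgt.py .006 .142
```

```text
clock: 5.35
ee_pos: [0.4473, -0.1545, 0.1502]
orientation: [[0.221, 0.975, 0.001], [0.975, -0.221, -0.001], [-0.0, 0.001, -1.0]]
ft_force: [0.3, -0.5, -0.1]
grip_width: 0.0004
clock: 5.75
ee_pos: [0.4473, -0.1546, 0.1481]
orientation: [[0.221, 0.975, 0.001], [0.975, -0.221, -0.001], [-0.0, 0.001, -1.0]]
ft_force: [0.7, 0.2, 3.4]
grip_width: 0.0001
[-28.6  -2.9 115.2  -0.   67.6 -15.8] 0.00010904006747107704
rotvec [ 0.0012  0.0004 -0.0032] shift [ 0.0017 -0.0014  0.0061] [0.71 0.2  3.45] 5.75
```

```bash
python3 -m pendant '[[[0,0,-0.001,0.002,0,0,0],[0,0,-0.001,0.004,0,0,0],[0,0,-0.001,0.006,0,0,0],[0,0,-0.001,0.006,0,0,0],[0,0,-0.001,0.006,0,0,0]]]';  python3 tgt.py .006 .142
```

```text
clock: 6.25
ee_pos: [0.4469, -0.1545, 0.1422]
orientation: [[0.221, 0.975, 0.002], [0.975, -0.221, -0.001], [-0.0, 0.003, -1.0]]
ft_force: [2.7, -0.4, 5.7]
grip_width: 0.0003
[-28.7  -2.5 115.6   0.   66.8 -15.9] 0.00033024425232209957
rotvec [ 0.0026  0.0004 -0.0033] shift [ 0.0017 -0.001   0.0002] [ 2.75 -0.36  5.69] 6.25
```

```bash
python3 -m pendant '[[[0,0,0,0.001,0,0,0],[0,0,0,0.001,0,0,0],[0,0.001,0,0.001,0,0,0],[0,0.003,0,0.001,0,0,0],[0,0.005,0,0.001,0,0,0],[0,0.007,0,0.001,0,0,0],[0,0.009,0,0.001,0,0,0],[0,0.011,0,0.001,0,0,0],[0,0.013,0,0.001,0,0,0],[0,0.015,0,0.001,0,0,0]]]';  python3 tgt.py .006 .142
```

```text
clock: 7.25
ee_pos: [0.45, -0.1405, 0.1414]
orientation: [[0.221, 0.975, 0.002], [0.975, -0.221, -0.002], [-0.002, 0.003, -1.0]]
ft_force: [2.7, -3.2, 7.0]
grip_width: 0.0003
[-2.690e+01 -2.700e+00  1.158e+02 -1.000e-01  6.670e+01 -1.410e+01] 0.0003321805827374023
rotvec [ 0.0026  0.0019 -0.0032] shift [-0.0126 -0.001  -0.0006] [ 2.67 -3.22  7.01] 7.25
```

Button is held at about 7 N and the slide is moving. Pushing on.

```bash
python3 -m pendant '[[[0,0.003,0,0,0,0,0],[0,0.007,0,0,0,0,0],[0,0.012,0,0,0,0,0],[0,0.017,0,0,0,0,0],[0,0.022,0,0,0,0,0],[0,0.027,0,0,0,0,0],[0,0.032,0,0,0,0,0],[0,0.037,0,0,0,0,0],[0,0.042,0,0,0,0,0],[0,0.047,0,0,0,0,0],[0,0.051,0,0,0,0,0],[0,0.054,0,0,0,0,0]]]';  python3 tgt.py .006 .142
python3 - <<'E'
from workcell import snapshot
import cv2
cv2.imwrite("pics/p3.png",cv2.resize(snapshot("side")["color"][80:180,170:303,::-1],(798,600),interpolation=cv2.INTER_CUBIC))
E
```

```text
clock: 8.45
ee_pos: [0.4621, -0.0877, 0.1414]
orientation: [[0.221, 0.975, 0.002], [0.975, -0.221, -0.002], [-0.002, 0.003, -1.0]]
ft_force: [1.2, -3.4, 6.0]
grip_width: 0.0007
[-2.030e+01 -2.800e+00  1.159e+02 -1.000e-01  6.670e+01 -7.500e+00] 0.0006938860698246635
rotvec [ 0.0028  0.0017 -0.003 ] shift [-0.0669 -0.0011 -0.0004] [ 1.23 -3.39  6.03] 8.45
```

View pics/p3.png

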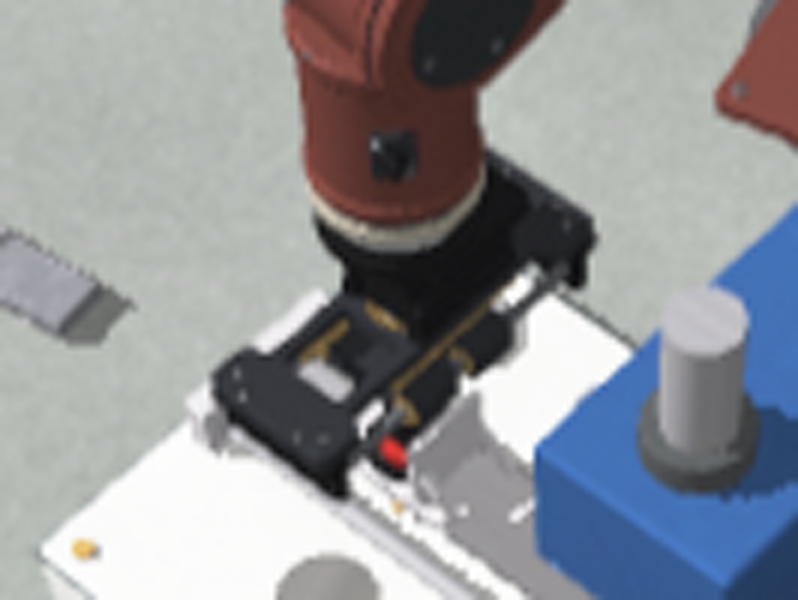

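The slide is moving with the fingertip on the button by the push plate (cap at (393,452), plate at (455,430)). Continuing.

```bash
python3 -m pendant '[[[0,0.003,0,0,0,0,0],[0,0.008,0,0,0,0,0],[0,0.014,0,0,0,0,0],[0,0.021,0,0,0,0,0],[0,0.028,0,0,0,0,0],[0,0.035,0,0,0,0,0],[0,0.042,0,0,0,0,0],[0,0.049,0,0,0,0,0],[0,0.056,0,0,0,0,0],[0,0.062,0,0,0,0,0],[0,0.066,0,0,0,0,0],[0,0.069,0,0,0,0,0]]]';  python3 tgt.py .006 .142;  python3 -m pendant '[[[0,0.002,0,0,0,0,0],[0,0.004,0,0,0,0,0],[0,0.006,0,0,0,0,0],[0,0.008,0,0,0,0,0],[0,0.01,0,0,0,0,0],[0,0.012,0,0,0,0,0],[0,0.014,0,0,0,0,0],[0,0.016,0,0,0,0,0]]]'; python3 tgt.py .1625 .142
```

```text
clock: 9.7
ee_pos: [0.4774, -0.0202, 0.1414]
orientation: [[0.221, 0.975, 0.002], [0.975, -0.221, -0.002], [-0.001, 0.003, -1.0]]
ft_force: [1.3, -3.2, 5.7]
grip_width: 0.0001
[-1.180e+01 -1.700e+00  1.149e+02 -1.000e-01  6.670e+01  1.000e+00] 0.000109462247940028
rotvec [ 0.0026  0.0015 -0.0029] shift [-0.136  -0.001  -0.0004] [ 1.25 -3.21  5.72] 9.7
clock: 10.5
ee_pos: [0.4805, -0.0052, 0.1413]
orientation: [[0.221, 0.975, 0.001], [0.975, -0.221, -0.003], [-0.003, 0.002, -1.0]]
ft_force: [-0.4, -4.9, 8.7]
grip_width: 0.0006
[ -9.9  -1.3 114.5  -0.2  66.7   2.9] 0.0006173090664632192
rotvec [ 0.0018  0.0026 -0.003 ] shift [ 0.0052 -0.0012 -0.0007] [-0.37 -4.86  8.75] 10.5
```

```bash
python3 -m pendant '[[[0,0.001,0,0,0,0,0],[0,0.002,0,0,0,0,0],[0,0.003,0,0,0,0,0],[0,0.004,0,0,0,0,0],[0,0.004,0,0,0,0,0]]]'; python3 -m pendant '[[[0,0.001,0,0,0,0,0],[0,0.002,0,0,0,0,0],[0,0.003,0,0,0,0,0],[0,0.003,0,0,0,0,0]]]'; python3 tgt.py .1625 .142
```

```text
clock: 11.0
ee_pos: [0.481, -0.0025, 0.1413]
orientation: [[0.221, 0.975, 0.0], [0.975, -0.221, -0.005], [-0.005, 0.001, -1.0]]
ft_force: [-1.4, -10.2, 9.6]
grip_width: 0.0003
clock: 11.4
ee_pos: [0.481, -0.0024, 0.1413]
orientation: [[0.221, 0.975, -0.002], [0.975, -0.221, -0.01], [-0.011, 0.001, -1.0]]
ft_force: [-5.6, -22.2, 9.9]
grip_width: 0.0005
[ -9.3  -1.1 114.3  -0.7  66.8   3.7] 0.0005405199464519496
rotvec [ 0.0005  0.0105 -0.0028] shift [ 0.0023 -0.0011 -0.0007] [ -5.56 -22.19   9.85] 11.4
```

The push force is 22 N with no further advance, so the slide is at its end stop, about 150 mm of travel. I'll ease the push, then lift straight up.

```bash
python3 -m pendant '[[[0,-0.001,0,0,0,0,0],[0,-0.002,0,0,0,0,0],[0,-0.003,0,0,0,0,0],[0,-0.003,0,0,0,0,0]]]'; python3 -m pendant '[[[0,0,0,-0.003,0,0,0],[0,0,0,-0.006,0,0,0],[0,0,0,-0.009,0,0,0],[0,0,0,-0.012,0,0,0],[0,-0.002,0,-0.018,0,0,0],[0,-0.006,0,-0.024,0,0,0],[0,-0.008,0,-0.034,0,0,0],[0,-0.008,0,-0.054,0,0,0],[0,-0.008,0,-0.08,0,0,0],[0,-0.008,0,-0.1,0,0,0],[0,-0.008,0,-0.1,0,0,0]]]'; python3 tgt.py 0.006 0.25
```

```text
clock: 11.8
ee_pos: [0.481, -0.0026, 0.1413]
orientation: [[0.221, 0.975, 0.0], [0.975, -0.221, -0.005], [-0.004, 0.001, -1.0]]
ft_force: [-2.9, -9.6, 8.9]
grip_width: 0.0004
clock: 12.9
ee_pos: [0.481, -0.0081, 0.2446]
orientation: [[0.221, 0.975, 0.007], [0.975, -0.221, -0.001], [0.0, 0.007, -1.0]]
ft_force: [-0.6, -0.5, -0.2]
grip_width: 0.0005
[-10.4  -7.7 108.8   0.   78.5   2.4] 0.000462923699201791
rotvec [ 0.0066 -0.0004 -0.0031] shift [-0.1486 -0.0018 -0.0055] [-0.6  -0.45 -0.25] 12.9
```

Retreating back along -x of the slide and upward for a clear view.

```bash
python3 -m pendant '[[[0,-0.02,0,-0.02,0,0,0],[0,-0.055,0,-0.04,0,0,0],[0,-0.09,0,-0.06,0,0,0],[0,-0.13,0,-0.08,0,0,0],[0,-0.17,0,-0.1,0,0,0],[0,-0.21,0,-0.12,0,0,0],[0,-0.25,0,-0.14,0,0,0],[0,-0.28,0,-0.15,0,0,0],[0,-0.28,0,-0.15,0,0,0]]]'
python3 - <<'E'
from workcell import snapshot
from fit import *
import cv2
q={n:snapshot(n) for n in("top","side")}
pickle.dump(q,open("d1.pkl","wb"))
p=[.519,.173,1.351]
p[:2]=np.array([.445,-.1585])+.34*np.array([np.cos(p[2]),np.sin(p[2])])
ims=[]
for n,(x0,y0) in {"top":(140,150),"side":(170,90)}.items():
    im=cv2.resize(q[n]["color"][y0:y0+150,x0:x0+133,::-1].copy(),None,fx=3,fy=3,interpolation=cv2.INTER_CUBIC)
    for c in(.125,.15):
        u=(proj(q[n],W(p,(-.34+c,0,.124)))-[x0,y0])*3+1
        cv2.circle(im,tuple(int(round(v)) for v in u),2,(255,0,0) if c==.15 else (0,255,255),-1)
    ims.append(im)
    c=q[n]["color"].astype(int);m=(c[...,0]>130)&(c[...,1]<70)&(c[...,2]<70);m[:,:x0]=0;m[:,x0+170:]=0;m[:y0]=0;m[y0+150:]=0
    k,l,st,ce=cv2.connectedComponentsWithStats(m.astype(np.uint8))
    i=1+st[1:,4].argmax();w=atz(q[n],ce[i],.124);print(n,ce[i],st[i],w,"travel",(w[:2]-[.445,-.1585])@[np.cos(1.351),np.sin(1.351)])
cv2.imwrite("pics/p4.png",np.hstack(ims))
E
```

```text
clock: 13.8
ee_pos: [0.4163, -0.2842, 0.3913]
orientation: [[0.225, 0.974, 0.001], [0.974, -0.225, -0.002], [-0.002, 0.001, -1.0]]
ft_force: [0.0, 1.0, -0.0]
grip_width: 0.0003
top [258.5 208.5] [258 208   2   2   2] [ 0.48746106 -0.00260258  0.124     ] travel 0.16140463893361268
side [255.76595745 166.44680851] [253 162   6  10  47] [ 0.48797667 -0.01711192  0.124     ] travel 0.1473567899027338
```

View pics/p4.png

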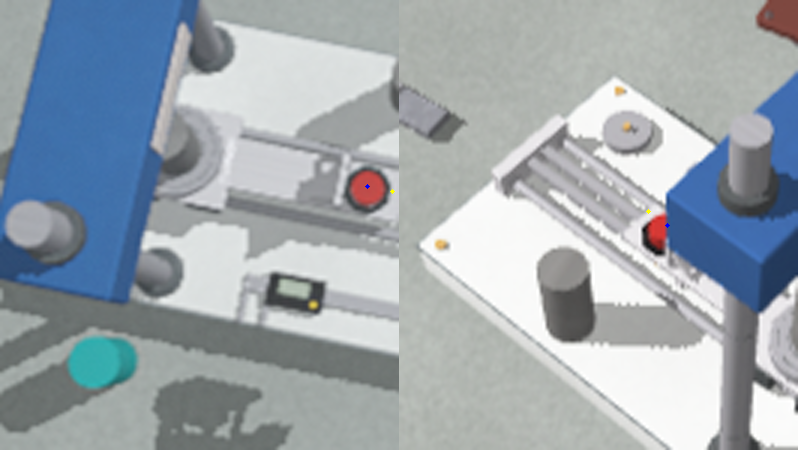

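The top half shows the cap at (367,189), right on the 0.150 mark (367,187). The cylinder stands centred on its platen and nothing else has moved. One numeric check of travel and bystanders, then I'll hand in.

Run:
```python
from fit import *
import cv2
from workcell import env
q=pickle.load(open("d1.pkl","rb"))
def cen(s):
    c=s["color"][190:250,240:340].astype(int);m=((c[...,0]>c[...,1]*2)&(c[...,0]>c[...,2]*2)&(c[...,0]>90)).astype(np.uint8)
    k,l,st,ce=cv2.connectedComponentsWithStats(m);i=1+st[1:,4].argmax();print(st[i]);return ce[i]+[240,190]
a,b=[atz(s["top"],cen(s["top"]),.124) for s in(d,q)]
print("travel",np.linalg.norm(b-a),a,b)
for n in d: # changed regions of the bystanders
    D=np.abs(d[n]["color"].astype(int)-q[n]["color"]).max(2)
    for k,z,w in(("spare",.055,(-.2,-.1)),):pass
    R={"top":{"bowl/mould/jar":(80,150,45,100),"spare":(265,160,25,30),"disc":(290,245,25,22),"sieve":(380,155,70,65)},"side":{"bowl/mould/jar":(375,210,65,110),"spare":(213,165,25,45),"disc":(235,122,25,22),"sieve":(80,115,70,60),"brush":(135,100,55,40)}}[n]
    print(n,{k:float((D[y:y+h,x:x+w]>40).mean().round(3)) for k,(x,y,w,h) in R.items()})
env.hand_in()
```

```text
[68 28 11 10 95]
[17 17 11 11 90]
travel 0.14941655971127324 [ 0.4433062  -0.15866782  0.124     ] [ 0.47688569 -0.01307343  0.124     ]
side {'bowl/mould/jar': 0.031, 'spare': 0.0, 'disc': 0.007, 'sieve': 0.0, 'brush': 0.0}
top {'bowl/mould/jar': 0.0, 'spare': 0.0, 'disc': 0.0, 'sieve': 0.567}
the job is handed in; nothing more can be done
```

The slide is in against its end stop and the job is handed in, at about 14 s on the robot's clock. With the gripper shut, I pressed the red button down (about 6–9 N). I kept it down while pushing the slide in until the push force rose to 22 N with no further advance. Then I eased the push, lifted straight up so the button could spring up, and moved clear.

**Last checks**
- **Travel:** the top camera measured 149.4 mm of slide travel, within its error of the 150 mm end stop. An earlier automatic reading gave 161 mm from the top view and 147 mm from the side view. I discounted both: the top one caught only 2 pixels, and the side view of the cap was partly hidden.
- **Cylinder:** as far as it can be seen, half hidden by the crosshead, it stands upright and centred on the platen.
- **Robot:** it touches nothing, with the wrist force near zero.
- **Other items:** the spare cylinder and brush show no change between the start and end pictures. The capping disc changed by at most 0.7% in one view. The sieve differs in the top view only and is unchanged in the side view; I put that down to the arm being in front of it. The bowl, mould and jar area changed by 3% in the side view only, which I put down to shadow. I saw the caliper in place but did not check it numerically.
- **Not measured:** I did not measure the button's height after release, so the button being fully up and the slide being locked are inferred from the clean lift-off.

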